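# Turn the glassware carousel to the volumetric flask

## Task

Spin the turntable by pushing its notched rim with a fingertip until the long-necked volumetric flask stands squarely behind the front arrow of the foot, then leave it at rest and take the hand away. Push only the rim: do not touch, lift or tip any of the glassware on the tray, and leave the things lying around it where they are.

Things in the scene. Friction and masses are not known exactly. Their poses are not given: they have to be found in the camera images.
- base: Fixed dark steel foot of the turntable, a disc 170 mm across and 18 mm high on the work surface, with a flat arrow 6 mm thick (shaft 18 mm wide, head 52 mm wide) pointing out under the tray to show the front. Origin on the turntable's vertical axis, at the work surface. The arrow lies along its own -x axis, roughly towards the robot.
- arrow_tip (a point): Tip of the flat front arrow of the foot, 195 mm from the turntable's axis (55 mm outside the tray's rim), 6 mm above the work surface.
- carousel: White round plastic tray that turns both ways without stops on the foot's vertical axis (0.15 N m friction, 0.6 to 1.3 kg; coasts little). 280 mm across; solid raised rim of radius 92 to 140 mm, from z = 24 to z = 60 mm, with six finger notches. Black floor inside at z = 30 mm with four seats 62 mm from the axis, along its own +x, +y, -x, -y, white collars 6 mm high. Origin on the axis at z = 22 mm.
- notch (a point): Middle of one of six alike finger notches, 125 mm from the axis, at the rim's top (z = 60 mm), 30 degrees counter-clockwise from the tray's x axis; the others follow every 60 degrees. Open outwards, above and below: from radius 140 in to 106 mm, about 52 mm wide at radius 130 and 39 at 106. Under it is free space to the work surface, but for the arrow. A fingertip in it pushes the tray round.
- volumetric: The volumetric flask: clear glass, round bulb 48 mm across narrowing to a long neck 13 mm across, with a white stopper 17 mm across; 100 mm high, 60 g. Foot 48 mm across, loose in one of the tray's four seats (which one varies), so it rides round with the tray; about 2 mm of play in the seat. Origin at the centre of its underside (at z = 30 mm when seated), its own z axis up.
- conical: Conical flask, clear glass, 70 mm high, its mouth 28 mm across. Foot 48 mm across, loose in one of the tray's four seats (which one varies), so it rides round with the tray; about 2 mm of play in the seat. Origin at the centre of its underside (at z = 30 mm when seated), its own z axis up.
- beaker: Straight open glass beaker, 58 mm high. Foot 48 mm across, loose in one of the tray's four seats (which one varies), so it rides round with the tray; about 2 mm of play in the seat. Origin at the centre of its underside (at z = 30 mm when seated), its own z axis up.
- jar: Squat glass jar with a flat white lid 49 mm across, 48 mm high. Foot 48 mm across, loose in one of the tray's four seats (which one varies), so it rides round with the tray; about 2 mm of play in the seat. Origin at the centre of its underside (at z = 30 mm when seated), its own z axis up.
- washbottle: Clear plastic wash bottle, 72 mm across, 149 mm to the top of its cap with a thin bent spout above to 218 mm; stands well aside. Origin at the centre of its underside.
- stopper: Spare white stopper, 24 mm across and 23 mm high, lying loose in front of the turntable, beside the arrow. Origin at the centre of its underside.
- dish: Shallow white dish, 90 mm across, 16 mm high, beside the turntable on the robot's right. Origin at the centre of its underside.
- reagent: Amber glass bottle, 64 mm across, 140 mm high; stands well aside. Origin at the centre of its underside.
- spatula: Thin double-ended steel lab spatula, 170 mm long, 4 mm thick, lying beside the turntable on the robot's left. Origin in its underside, its own x axis along it.
Mind the look-alikes: they are no part of the job. Leave any yellow look-alike of the volumetric alone.

How it is judged:
By the outcome, as a careful person would: the job done as asked, in the order asked, and still so for the second after the job is handed in, with the robot touching nothing.
It also fails if it takes over 54 s, if anything falls off the work surface, if the arm or the gripper's body presses on something with over 40 N, if the wrist force passes 120 N, or if a joint passes its speed limit or range.

## Robot

A 6-joint arm with a two-finger parallel gripper is mounted at the origin on the work surface. World frame = base frame: x ahead of the robot, y to its left, z up, the work surface at z = 0. Lengths are in m, angles in rad, forces in N, time in s.
With the tool pointing down it reaches from about 0.25 to 0.775 m from the base axis. Payload 4 kg.
Tool frame: the origin (TCP) lies midway between the tips of the shut fingers; the grasp point (between the pads) lies r.hold_point_z behind it (r.hold_point_z is the distance from the TCP to the grasp point, in m); z points along the fingers, x is the direction in which the jaws open and shut, and the axes are right-handed (so a half turn about z gives the same grasp; the last joint's range is limited). The gripper opens to 94 mm and grips with 3 to 60 N. Pads are 16 mm wide; open, the fingers measure 119 mm over their backs; the gripper's body (75 mm by 177 mm) begins 78 mm behind the grasp point.
Start: joints at [-1.404, 0.087, 1.371, -0, 1.684, -0.103], TCP at [0.147, -0.53, 0.206] pointing down, gripper open.
Joint ranges: [-3.1, 3.1], [-0.76, 2.03], [0.27, 2.55], [-1.08, 4.22], [0.17, 2.65], [-2.57, 2.57]. Speed limits (rad/s): [2.79, 2.79, 3.14, 3.14, 3.14, 3.14].

## Interface

Orientations are given as a unit quaternion [w, x, y, z].
In Python, from cell import r, vision gives the robot as it stands.
- The arm moves only by the shell command python3 -m pendant 'ROWS'. ROWS is JSON, one flat list of numbers, 5 for each row, row after row: the finger opening in m, from 0 to 0.094, then the shift along the world's x, y, z in m, then the turn about the world's z in degrees. In form: [fingers, dx, dy, dz, turn, fingers, dx, dy, dz, turn, ...]. A call has 1 to 10 rows; each row shifts and turns the commanded pose from where the row before left it; what a row does not reach is not made up. A row lasts 1/12 s, in which the tool goes at most 41.7 mm and 7.16 degrees, less where a joint would pass 70% of its speed; a pose out of reach is approached as far as the arm can. A call is refused whole if a number of a shift passes 0.0417 or a number of a turn 7.16, either way. A call with a gripper value outside its range is refused whole. The fingers move at their own pace and stop on an object; the grip force is fixed at half the most. Time passes only in rows, so rows that do not move let the fingers close. It gives the time, the measured TCP pose, the force and the opening at its end, in the units of the state.
- r.read_state(): the state, without advancing time (a new reading comes with each control period).
- vision.read_camera(name): name is "scene" or "top" or "wrist"; returns the picture (480x640x3 uint8, red, green, blue); there is no depth.
- vision.camera_model(name): a dict with "K" (3x3 intrinsics, pixels), "cam_to_world" (4x4, takes a point from camera to world coordinates). Camera axes: x right, y down, z forward; pixel columns grow to the right and rows downward; lengths in m; the calibration is good to about 2 mm. The wrist camera is an equidistant fisheye: a pixel r from the principal point sees the ray r / f radians off the axis. A picture is of the moment at which its call begins: read the wrist's pose just before it. camera_model takes no time and is no camera call; for the wrist camera it gives the pose at the moment of the call.
- r.job_done(): hands the job in, once; it reports no verdict.
The state is a dict: "t": time; "joints": joint angles; "qvel": joint speeds; "effort": joint torques, N m; "tcp_pos": TCP position; "tool_rot": TCP orientation; "force": force on the tool from outside, world axes, zero at the start; "wrist_torque": the same for the moment, N m; "opening": finger opening in m.
Only numpy, scipy, OpenCV 4.12 (cv2) and the standard library are available. Lean on these libraries where they do the work, as an engineer would, in place of code of your own. Each camera call takes 0.05 s, during which the arm holds its last target. There are 200 camera calls.

## Working session

There is one attempt and no reset: what is moved stays moved. The work goes in short steps, Python scripts to look and compute and a shell command to move; the robot and the scene stay as the last step left them, time stands still between calls to the robot, and variables do not carry over. Pictures are saved under pics/ and viewed, about 8 in all and at most 12, crops included, and the job is handed in when it is done.

```bash
mkdir -p pics
python3 - <<'E'
from cell import r, vision
import cv2,numpy as np
for n in("top","scene"):
    im=vision.read_camera(n); cv2.imwrite(f"pics/{n}0.png",im[:,:,::-1])
    m=vision.camera_model(n); print(n,np.round(m["K"],1).tolist(),np.round(m["cam_to_world"],3).tolist())
print(r.read_state()["t"],r.hold_point_z)
E
```

```text
top [[525.8, 0.0, 316.1], [0.0, 525.8, 251.9], [0.0, 0.0, 1.0]] [[-0.076, -0.969, 0.233, 0.328], [-0.997, 0.073, -0.022, 0.019], [0.004, -0.234, -0.972, 1.179], [0.0, 0.0, 0.0, 1.0]]
scene [[570.5, 0.0, 318.6], [0.0, 570.5, 239.8], [0.0, 0.0, 1.0]] [[0.551, 0.515, -0.656, 1.413], [0.834, -0.326, 0.445, -0.54], [0.016, -0.793, -0.609, 0.83], [0.0, 0.0, 0.0, 1.0]]
0.1 0.0188
```

View pics/top0.png

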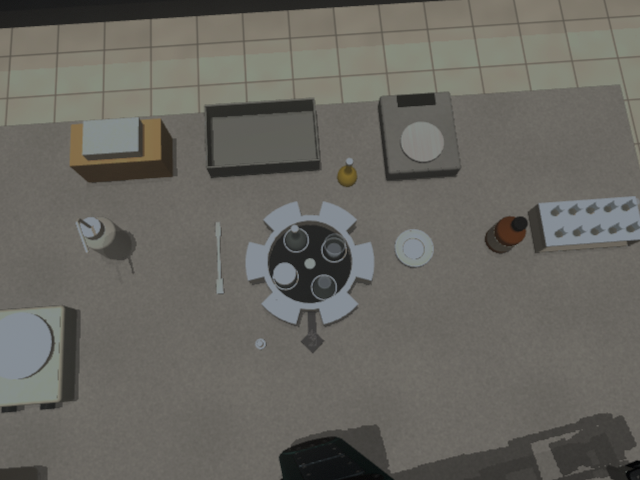

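View pics/scene0.png

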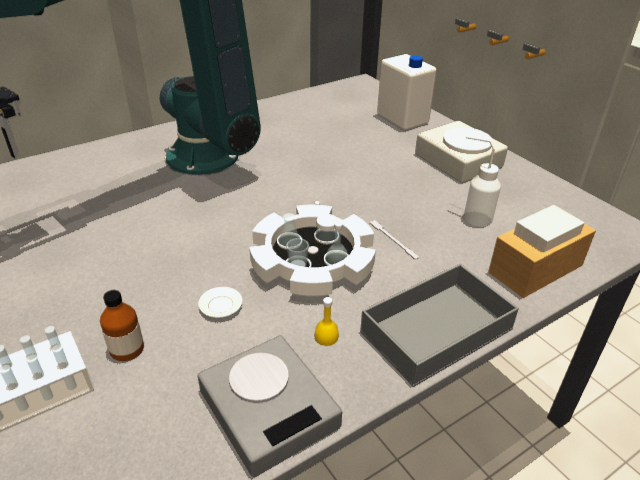

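The top view shows the tray at about (310,263) and the arrow tip near (312,352). Candidates for the flask are the tray items at (295,238), (334,248), (323,287) and (285,275), where the white top looks like the jar lid, plus the yellow look-alike at (347,172). I'll check in a close crop.

```bash
cat > h.py <<'E'
import numpy as np,cv2
from cell import r,vision
def ray(n,u,v,z):
    m=vision.camera_model(n);K=np.array(m["K"]);T=np.array(m["cam_to_world"])
    d=T[:3,:3]@np.linalg.solve(K,[u,v,1]);o=T[:3,3];return o+d*(z-o[2])/d[2]
def pix(n,p):
    m=vision.camera_model(n);K=np.array(m["K"]);T=np.array(m["cam_to_world"])
    q=K@(T[:3,:3].T@(np.array(p)-T[:3,3]));return q[:2]/q[2]
E
python3 - <<'E'
import cv2,numpy as np
from h import *
a=cv2.imread("pics/top0.png");b=cv2.imread("pics/scene0.png")
A=cv2.resize(a[190:360,230:390],None,fx=3.4,fy=3.4,interpolation=cv2.INTER_CUBIC)
B=cv2.resize(b[195:300,240:390],None,fx=1.7,fy=1.7,interpolation=cv2.INTER_CUBIC)
c=np.zeros((600,800,3),np.uint8);c[:578,:544]=A;c[:178,544:799]=B
c=cv2.convertScaleAbs(c,alpha=1.6,beta=20);cv2.imwrite("pics/c1.png",c)
# hub and rim
hsv=cv2.cvtColor(a,cv2.COLOR_BGR2HSV);g=a.min(2)
w=((g>140)*255).astype(np.uint8);w[:190]=0;w[340:]=0;w[:,:235]=0;w[:,385:]=0
cs,_=cv2.findContours(w,cv2.RETR_EXTERNAL,cv2.CHAIN_APPROX_NONE)
for k in cs:
    if cv2.contourArea(k)>20:
        (x,y),R=cv2.minEnclosingCircle(k);print(round(x,1),round(y,1),round(R,1),cv2.contourArea(k),ray("top",x,y,.06).round(4))
k=np.vstack([k for k in cs if cv2.contourArea(k)>20])
E
```

```text
Traceback (most recent call last):
ValueError: need at least one array to concatenate
```

View pics/c1.png

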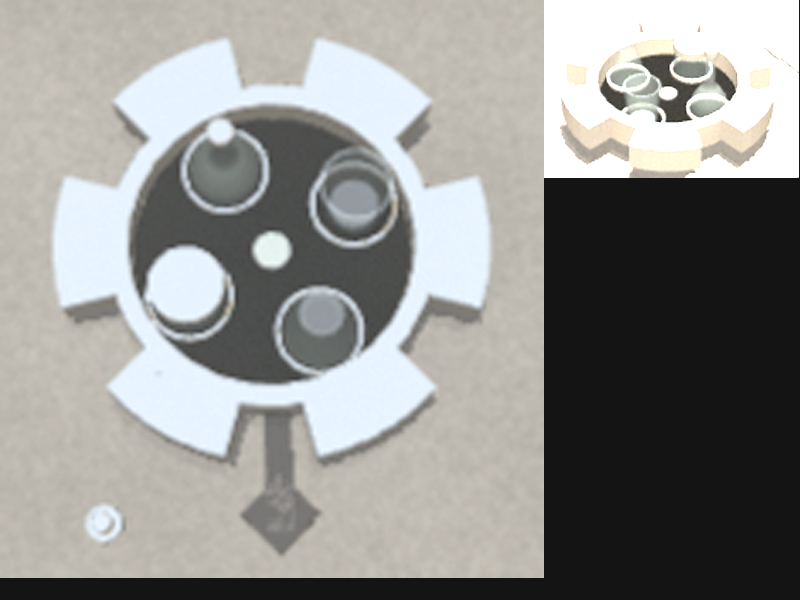

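The flask is the tray item at crop (225,170), with a long neck and a small white stopper. It sits in the rear-left seat. Now the axis, seat and notch angles.

```bash
cat >> h.py <<'E'
def tray(a,verbose=True):
    """a: BGR top image -> axis xy, notch phase (deg mod 60)"""
    a=a.astype(int);u0,v0=pix("top",[.52,.02,.06])
    w=((a.min(2)>115)*255).astype(np.uint8)
    mask=np.zeros_like(w);cv2.circle(mask,(310,263),72,255,-1);w&=mask
    n,l,st,ce=cv2.connectedComponentsWithStats(w);i=1+np.argmax(st[1:,4]);w=((l==i)*255).astype(np.uint8)
    cs,_=cv2.findContours(w,cv2.RETR_EXTERNAL,cv2.CHAIN_APPROX_NONE)
    k=max(cs,key=len)[:,0,:].astype(float)
    P=np.array([ray("top",*p,.06)[:2] for p in k])
    from scipy.optimize import least_squares
    c=P.mean(0)
    for _ in range(5):
        d=np.hypot(*(P-c).T);Q=P[d>.132]
        c=least_squares(lambda x:np.hypot(*(Q-x[:2]).T)-x[2],[*c,.14]);R=c.x[2];c=c.x[:2]
    return c,R,w
def phase(w,c):
    vv,uu=np.nonzero(np.ones_like(w));m=(abs(uu-310)<80)&(abs(vv-263)<80);uu,vv=uu[m],vv[m]
    P=np.array([ray("top",a,b,.06)[:2] for a,b in zip(uu,vv)])-c
    d=np.hypot(*P.T);s=(d>.110)&(d<.136);th=np.arctan2(P[s,1],P[s,0]);dark=(w[vv,uu][s]==0)
    return np.degrees(np.angle(np.sum(dark*np.exp(6j*th))))/6
E
python3 - <<'E'
from h import *
a=cv2.imread("pics/top0.png");c,R,w=tray(a);print("axis",c,R,"notch phase",phase(w,c))
for nm,(x,y),z in (("vol",(225,170),.036),("beak",(353,203),.036),("con",(320,331),.036),("jar",(190,297),.036),("hub",(272,250),.03),("tip",(281,553),.006),("shaft",(278,430),.006),("stopper",(103,523),.02)):
    p=ray("top",230+(x+.5)/3.4-.5,190+(y+.5)/3.4-.5,z)[:2];d=p-c
    print(nm,p.round(4),round(np.hypot(*d),4),np.degrees(np.arctan2(d[1],d[0])).round(1))
E
```

```text
Traceback (most recent call last):
  File "h.py", line 26, in phase
    P=np.array([ray("top",a,b,.06)[:2] for a,b in zip(uu,vv)])-c
                ~~~^^^^^^^^^^^^^^^
  File "h.py", line 4, in ray
    m=vision.camera_model(n);K=np.array(m["K"]);T=np.array(m["cam_to_world"])
ValueError: time passes only in moves, steps and waits
```

```bash
python3 - <<'E'
s=open('h.py').read().replace('vision.camera_model(n)','M(n)').replace('def ray','_c={}\ndef M(n):\n    if n not in _c:_c[n]=vision.camera_model(n)\n    return _c[n]\ndef ray',1)
open('h.py','w').write(s)
E
python3 - <<'E'
from h import *
a=cv2.imread("pics/top0.png");c,R,w=tray(a);print("axis",c,R,"notch phase",phase(w,c))
for nm,(x,y),z in (("vol",(225,170),.036),("beak",(353,203),.036),("con",(320,331),.036),("jar",(190,297),.036),("hub",(272,250),.03),("tip",(281,553),.006),("shaft",(278,430),.006),("stopper",(103,523),.02)):
    p=ray("top",230+(x+.5)/3.4-.5,190+(y+.5)/3.4-.5,z)[:2];d=p-c
    print(nm,p.round(4),round(np.hypot(*d),4),np.degrees(np.arctan2(d[1],d[0])).round(1))
print(r.read_state()["t"])
E
```

```text
axis [0.57879823 0.0105742 ] 0.13876094603989272 notch phase -4.312500367071181
vol [0.6335 0.0371] 0.0608 25.9
beak [ 0.6048 -0.0454] 0.0617 -65.1
con [ 0.5214 -0.017 ] 0.0637 -154.3
jar [0.55   0.0655] 0.062 117.6
hub [0.5785 0.01  ] 0.0006 -115.1
tip [0.3839 0.0186] 0.1951 177.6
shaft [0.4631 0.0147] 0.1158 178.0
stopper [0.4106 0.1307] 0.2067 144.5
0.1
```

Axis is at (0.579, 0.0105) and the arrow points at 177.7°. The flask is at about 25.8°, so it needs about +152° counter-clockwise. Notch centres are at 55.7° + 60k. I'll enter the notch at 55.7°, at (0.649, 0.114), with shut fingers and sweep it round.

```bash
R=".0228,.0293,0,0"; python3 -m pendant '[0,0.022,0.029,0,0, 0,0.022,0.029,0,0, 0,0.022,0.029,0,0, 0,0.022,0.029,0,0, 0,0.022,0.029,0,0, 0,0.022,0.029,0,0, 0,0.022,0.029,0,0, 0,0.022,0.029,0,0, 0,0.022,0.029,0,0, 0,0.022,0.029,0,0]'
python3 -c "
from h import *
s=r.read_state();print(s['tcp_pos'],s['tool_rot'],s['joints'],s['opening'],s['t'])"
```

```text
t: 0.93
tcp_pos: [0.3671, -0.2383, 0.2052]
tool_rot: [0.0, 0.796, -0.606, -0.0]
force: [0.9, 0.6, 0.1]
opening: 0.0308
[ 0.36708695 -0.2383488   0.20516646] [ 1.80712793e-05  7.95708301e-01 -6.05680012e-01 -1.52579005e-04] [-7.05520511e-01 -1.65992447e-01  1.61577224e+00 -5.32241658e-05
  1.69211557e+00  5.95713452e-01] 0.030847495573788655 0.9333
```

```bash
python3 -m pendant '[0,0.026,0.032,0,0, 0,0.026,0.032,0,0, 0,0.026,0.032,0,0, 0,0.026,0.032,0,0, 0,0.026,0.032,0,0, 0,0.026,0.032,0,0, 0,0.026,0.032,0,0, 0,0.026,0.032,0,0, 0,0.026,0.032,0,0, 0,0.026,0.032,0,0]'
python3 -m pendant '[0,0.022,0.032,0,0, 0,0,0,0,0, 0,0,0,0,0]'
python3 - <<'E'
from h import *
im=vision.read_camera("wrist")[:,:,::-1];cv2.imwrite("pics/w1.png",im)
im=vision.read_camera("top")[:,:,::-1];cv2.imwrite("pics/t1.png",im)
E
```

```text
t: 1.77
tcp_pos: [0.6273, 0.0818, 0.2047]
tool_rot: [0.0, 0.796, -0.605, -0.0]
force: [1.6, -0.1, 0.2]
opening: 0.0007
t: 2.02
tcp_pos: [0.6485, 0.1135, 0.203]
tool_rot: [0.001, 0.797, -0.604, -0.001]
force: [-0.5, -0.7, -0.4]
opening: 0.0005
```

View pics/w1.png

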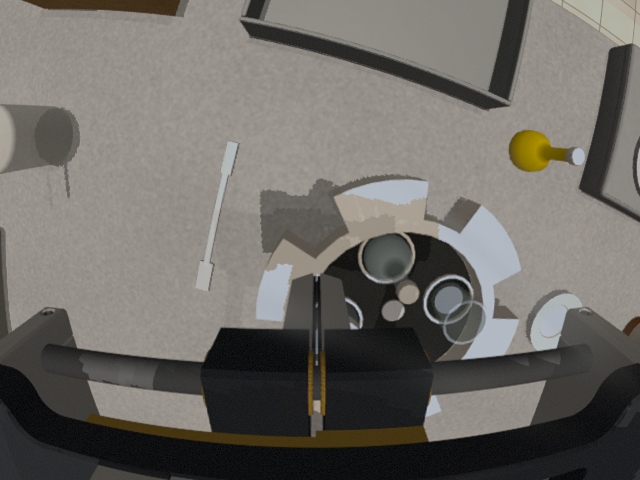

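The wrist view shows the shut fingertips (318,275) over the open notch near (305,250), clear of the jar, with the flask and its stopper (394,310) inboard. I'll descend to z = 0.045, which keeps the gripper body above the flask's stopper.

```bash
python3 -m pendant '[0,0,0,-0.03,0, 0,0,0,-0.03,0, 0,0,0,-0.03,0, 0,0,0,-0.03,0, 0,0,0,-0.02,0, 0,0,0,-0.01,0, 0,0,0,-0.008,0, 0,0,0,0,0, 0,0,0,0,0]'
python3 - <<'E'
import numpy as np
c=np.array([.579,.0105]);rad=.125;th=55.7;p=c+rad*np.array([np.cos(np.radians(th)),np.sin(np.radians(th))])
st=[1.5,2,2.5,3]+[3.5]*26+[3.5]*20
for i,s in enumerate(st):
    th+=s;q=c+rad*np.array([np.cos(np.radians(th)),np.sin(np.radians(th))]);print(i,round(th,1),(q-p).round(4),q.round(3));p=q
    if th>214:break
E
```

```text
t: 2.87
tcp_pos: [0.6493, 0.1113, 0.0491]
tool_rot: [-0.001, 0.796, -0.606, 0.001]
force: [-0.2, 0.2, -0.5]
opening: 0.0002
0 57.2 [-0.0027  0.0018] [0.647 0.116]
1 59.2 [-0.0037  0.0023] [0.643 0.118]
2 61.7 [-0.0047  0.0027] [0.638 0.121]
3 64.7 [-0.0058  0.003 ] [0.632 0.124]
4 68.2 [-0.007   0.0031] [0.625 0.127]
5 71.7 [-0.0072  0.0026] [0.618 0.129]
6 75.2 [-0.0073  0.0022] [0.611 0.131]
7 78.7 [-0.0074  0.0017] [0.603 0.133]
8 82.2 [-0.0075  0.0013] [0.596 0.134]
9 85.7 [-0.0076  0.0008] [0.588 0.135]
10 89.2 [-0.0076  0.0003] [0.581 0.135]
11 92.7 [-0.0076 -0.0001] [0.573 0.135]
12 96.2 [-0.0076 -0.0006] [0.566 0.135]
13 99.7 [-0.0076 -0.0011] [0.558 0.134]
14 103.2 [-0.0075 -0.0015] [0.55  0.132]
15 106.7 [-0.0074 -0.002 ] [0.543 0.13 ]
16 110.2 [-0.0072 -0.0024] [0.536 0.128]
17 113.7 [-0.0071 -0.0029] [0.529 0.125]
18 117.2 [-0.0069 -0.0033] [0.522 0.122]
19 120.7 [-0.0067 -0.0037] [0.515 0.118]
20 124.2 [-0.0064 -0.0041] [0.509 0.114]
21 127.7 [-0.0062 -0.0045] [0.503 0.109]
22 131.2 [-0.0059 -0.0049] [0.497 0.105]
23 134.7 [-0.0056 -0.0052] [0.491 0.099]
24 138.2 [-0.005
[... 242 characters left out ...]
.0029 -0.0071] [0.462 0.055]
31 162.7 [-0.0025 -0.0072] [0.46  0.048]
32 166.2 [-0.002  -0.0074] [0.458 0.04 ]
33 169.7 [-0.0016 -0.0075] [0.456 0.033]
34 173.2 [-0.0011 -0.0075] [0.455 0.025]
35 176.7 [-0.0007 -0.0076] [0.454 0.018]
36 180.2 [-0.0002 -0.0076] [0.454 0.01 ]
37 183.7 [ 0.0003 -0.0076] [0.454 0.002]
38 187.2 [ 0.0007 -0.0076] [ 0.455 -0.005]
39 190.7 [ 0.0012 -0.0075] [ 0.456 -0.013]
40 194.2 [ 0.0016 -0.0075] [ 0.458 -0.02 ]
41 197.7 [ 0.0021 -0.0073] [ 0.46  -0.028]
42 201.2 [ 0.0025 -0.0072] [ 0.462 -0.035]
43 204.7 [ 0.003 -0.007] [ 0.465 -0.042]
44 208.2 [ 0.0034 -0.0068] [ 0.469 -0.049]
45 211.7 [ 0.0038 -0.0066] [ 0.473 -0.055]
46 215.2 [ 0.0042 -0.0064] [ 0.477 -0.062]
```

```bash
python3 -m pendant '[0,-0.0027,0.0038,-0.003,0, 0,-0.0037,0.0023,0,0, 0,-0.0047,0.0027,0,0, 0,-0.0058,0.003,0,0, 0,-0.007,0.0031,0,0, 0,-0.0072,0.0026,0,0, 0,-0.0073,0.0022,0,0, 0,-0.0074,0.0017,0,0, 0,-0.0075,0.0013,0,0, 0,-0.0076,0.0008,0,0]'
```

```text
t: 3.7
tcp_pos: [0.5869, 0.1356, 0.0445]
tool_rot: [-0.0, 0.796, -0.606, 0.0]
force: [1.3, -1.7, -0.1]
opening: 0.0001
```

```bash
python3 -m pendant '[0,-0.0076,0.0003,0,0, 0,-0.0076,-0.0001,0,0, 0,-0.0076,-0.0006,0,0, 0,-0.0076,-0.0011,0,0, 0,-0.0075,-0.0015,0,0, 0,-0.0074,-0.002,0,0, 0,-0.0072,-0.0024,0,0, 0,-0.0071,-0.0029,0,0, 0,-0.0069,-0.0033,0,0, 0,-0.0067,-0.0037,0,0]'
python3 - <<'E'
from h import *
a=vision.read_camera("top")[:,:,::-1].copy();cv2.imwrite("pics/t2.png",cv2.resize(a[170:380,200:430],None,fx=2.6,fy=2.6))
E
```

```text
t: 4.53
tcp_pos: [0.5139, 0.1179, 0.0446]
tool_rot: [-0.0, 0.796, -0.606, 0.0]
force: [2.1, -0.2, -0.7]
opening: 0.0004
```

View pics/t2.png

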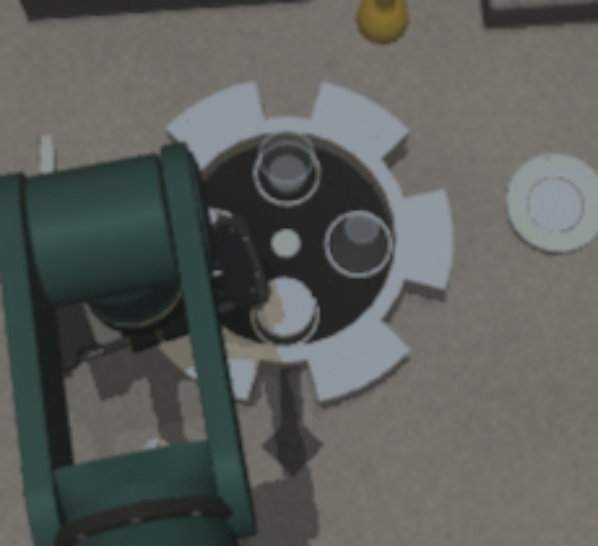

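Tray turned about 60° as planned: the jar is now at the front (285,305), and the flask is hidden under the hand. Continuing.

```bash
python3 -m pendant '[0,-0.0064,-0.0041,0,0, 0,-0.0062,-0.0045,0,0, 0,-0.0059,-0.0049,0,0, 0,-0.0056,-0.0052,0,0, 0,-0.0053,-0.0055,0,0, 0,-0.0049,-0.0058,0,0, 0,-0.0045,-0.0061,0,0, 0,-0.0042,-0.0064,0,0, 0,-0.0038,-0.0066,0,0, 0,-0.0034,-0.0069,0,0]'
python3 -m pendant '[0,-0.0029,-0.0071,0,0, 0,-0.0025,-0.0072,0,0, 0,-0.002,-0.0074,0,0, 0,-0.0016,-0.0075,0,0, 0,-0.0011,-0.0075,0,0, 0,-0.0007,-0.0076,0,0, 0,-0.0002,-0.0076,0,0, 0,0.0003,-0.0076,0,0, 0,0.0007,-0.0076,0,0, 0,0.0012,-0.0075,0,0]'
```

```text
t: 5.42
tcp_pos: [0.4638, 0.0615, 0.0445]
tool_rot: [-0.0, 0.796, -0.606, -0.0]
force: [1.6, 0.9, 0.5]
opening: 0.0002
t: 6.25
tcp_pos: [0.4554, -0.0132, 0.0444]
tool_rot: [0.0, 0.796, -0.606, -0.0]
force: [0.6, 1.3, 0.2]
opening: 0.0006
```

Now on to about 208°, slowing, then a look.

```bash
python3 -m pendant '[0,0.0016,-0.0075,0,0, 0,0.0018,-0.0064,0,0, 0,0.0018,-0.0055,0,0, 0,0.002,-0.0048,0,0, 0,0.0022,-0.0048,0,0, 0,0.0019,-0.0038,0,0, 0,0.0014,-0.0027,0,0, 0,0,0,0,0, 0,0,0,0,0]'
python3 - <<'E'
from h import *
a=vision.read_camera("top")[:,:,::-1].copy();cv2.imwrite("pics/t3f.png",a);cv2.imwrite("pics/t3.png",cv2.resize(a[190:360,230:390],None,fx=3.4,fy=3.4,interpolation=cv2.INTER_CUBIC))
p=r.read_state()["tcp_pos"];print(p,np.degrees(np.arctan2(p[1]-.0105,p[0]-.579)))
E
```

```text
t: 7.0
tcp_pos: [0.4682, -0.0485, 0.0445]
tool_rot: [0.0, 0.796, -0.606, 0.0]
force: [-0.7, 0.4, 0.5]
opening: 0.0004
[ 0.46815182 -0.04832652  0.04448388] -152.0453548354332
```

View pics/t3.png

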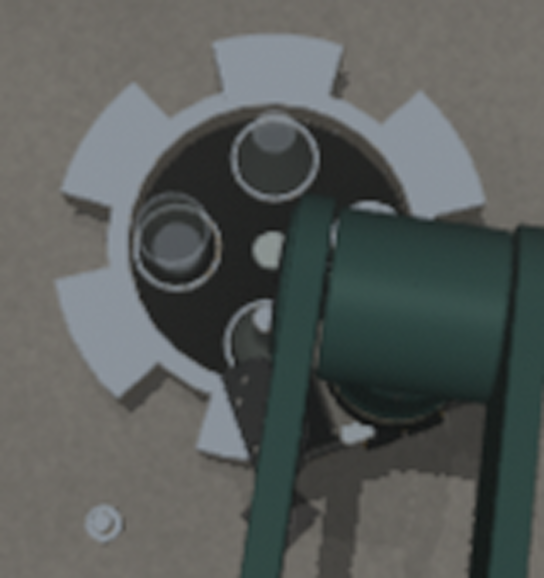

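The flask (stopper at (265,318), collar left edge (225,345)) is almost at the front. The conical collar (275,158) and beaker collar (178,248) are clear, so I'll measure from those.

Run:
```python
from h import *
c=np.array([.5788,.0105])
for nm,(x,y),off in (("con",(275,158),180),("beak",(178,248),-90)):
    p=ray("top",230+(x+.5)/3.4-.5,190+(y+.5)/3.4-.5,.036)[:2];d=p-c
    print(nm,np.hypot(*d),np.degrees(np.arctan2(d[1],d[0])).round(2),"vol",(np.degrees(np.arctan2(d[1],d[0]))+(180 if nm=="con" else 90)).round(2))
# notch phase from visible sector, world angle -30..150
a=cv2.imread("pics/t3f.png").astype(int)
for f in("pics/top0.png","pics/t3f.png"):
    a=cv2.imread(f).astype(int);wh=a.min(2)>115 if f.endswith("p0.png") else a.min(2)>110
    for R in(.118,.126,.133):
        th=np.arange(-40,190,.25);s=[]
        for t in th:
            u=pix("top",[c[0]+R*np.cos(np.radians(t)),c[1]+R*np.sin(np.radians(t)),.06]);s.append(wh[int(round(u[1])),int(round(u[0]))])
        e=np.flatnonzero(np.diff(np.array(s,int)));print(f,R,[(th[i],"+" if s[i+1] else "-") for i in e])
```

```text
con 0.06085467091495846 -6.55 vol 173.45
beak 0.06093836755919701 85.89 vol 175.89
pics/top0.png 0.118 [(np.float64(-15.5), '-'), (np.float64(6.5), '+'), (np.float64(44.0), '-'), (np.float64(67.0), '+'), (np.float64(104.5), '-'), (np.float64(126.75), '+'), (np.float64(164.5), '-'), (np.float64(187.25), '+')]
pics/top0.png 0.126 [(np.float64(-15.75), '-'), (np.float64(6.75), '+'), (np.float64(44.25), '-'), (np.float64(67.25), '+'), (np.float64(104.5), '-'), (np.float64(127.5), '+'), (np.float64(164.25), '-'), (np.float64(187.5), '+')]
pics/top0.png 0.133 [(np.float64(-16.0), '-'), (np.float64(7.25), '+'), (np.float64(44.0), '-'), (np.float64(67.25), '+'), (np.float64(103.5), '-'), (np.float64(127.25), '+'), (np.float64(164.0), '-'), (np.float64(187.75), '+')]
pics/t3f.png 0.118 [(np.float64(-24.5), '+'), (np.float64(13.0), '-'), (np.float64(35.25), '+'), (np.float64(72.75), '-'), (np.float64(94.75), '+'), (np.float64(132.5), '-'), (np.float64(154.75), '+'), (np.float64(164.5), '-')]
pics/t3f.png 0.126 [(np.float64(-24.25), '+'), (np.float64(12.75), '-'), (np.float64(35.0), '+'), (np.float64(72.5), '-'), (np.float64(95.0), '+'), (np.float64(133.0), '-'), (np.float64(155.25), '+'), (np.float64(167.25), '-')]
pics/t3f.png 0.133 [(np.float64(-24.25), '+'), (np.float64(12.25), '-'), (np.float64(35.0), '+'), (np.float64(72.25), '-'), (np.float64(95.5), '+'), (np.float64(132.25), '-'), (np.float64(155.25), '+'), (np.float64(168.5), '-')]
```

Tray needs about 3.8° more: flask at 173.9°, target 177.7°. Nudging slowly.

```bash
python3 -m pendant '[0,0.0008,-0.0015,0,0, 0,0.0008,-0.0015,0,0, 0,0.0008,-0.0015,0,0, 0,0.0008,-0.0015,0,0, 0,0.0008,-0.0015,0,0, 0,0,0,0,0, 0,0,0,0,0]'
cat >> h.py <<'E'
def notch(a,thr=110,c=(.5788,.0105)):
    wh=a.astype(int).min(2)>thr
    for R in(.118,.126,.133):
        th=np.arange(-40,320,.25);s=[]
        for t in th:
            u=pix("top",[c[0]+R*np.cos(np.radians(t)),c[1]+R*np.sin(np.radians(t)),.06]);s.append(wh[int(round(u[1])),int(round(u[0]))])
        e=np.flatnonzero(np.diff(np.array(s,int)))
        print(R,[float((th[i]+th[j])/2) for i,j in zip(e,e[1:]) if not s[i+1] and 19<th[j]-th[i]<26])
E
python3 - <<'E'
from h import *
a=vision.read_camera("top")[:,:,::-1].copy();notch(a)
p=r.read_state()["tcp_pos"];print(p,np.degrees(np.arctan2(p[1]-.0105,p[0]-.579)))
E
```

```text
t: 7.63
tcp_pos: [0.4723, -0.0559, 0.0445]
tool_rot: [0.0, 0.796, -0.606, 0.0]
force: [0.6, 0.9, -0.7]
opening: 0.0004
0.118 [27.25, 87.625, 147.25]
0.126 [27.375, 87.75, 147.375]
0.133 [27.5, 87.875, 147.625, 185.875]
[ 0.47225291 -0.0558508   0.04454508] -148.1361508723184
```

Flask is now at about 177.5°. I'll back the finger off the notch wall and rise straight up.

```bash
python3 -m pendant '[0,-0.0025,0.005,0,0, 0,-0.0025,0.005,0,0, 0,0,0,0.02,0, 0,0,0,0.035,0, 0,0,0,0.04,0, 0,0,0,0.04,0, 0,0,0,0.02,0]'
python3 -m pendant '[0,-0.01,-0.038,0,0, 0,-0.01,-0.038,0,0, 0,-0.01,-0.038,0,0, 0,-0.01,-0.038,0,0, 0,-0.01,-0.038,0,0, 0,-0.01,-0.038,0,0, 0,-0.01,-0.038,0,0, 0,-0.01,-0.038,0,0, 0,-0.01,-0.038,0,0, 0,0,0,0,0]'
python3 - <<'E'
from h import *
a=vision.read_camera("top")[:,:,::-1].copy();notch(a,115)
cv2.imwrite("pics/t4f.png",a);cv2.imwrite("pics/t4.png",cv2.convertScaleAbs(cv2.resize(a[190:360,200:440],None,fx=3.3,fy=3.3,interpolation=cv2.INTER_CUBIC),alpha=1.6))
E
```

```text
t: 8.27
tcp_pos: [0.4687, -0.0455, 0.2052]
tool_rot: [-0.002, 0.796, -0.605, 0.004]
force: [1.0, -0.2, 0.6]
opening: 0.0008
t: 9.1
tcp_pos: [0.3746, -0.3928, 0.1984]
tool_rot: [0.002, 0.794, -0.608, -0.0]
force: [-0.2, 0.7, -0.3]
opening: 0.0005
0.118 [27.25, 87.625, 147.875, 207.25, 267.5]
0.126 [27.375, 87.75, 147.625, 207.625, 267.25]
0.133 [27.0, 87.5, 147.625, 207.625, 267.25]
```

View pics/t4.png

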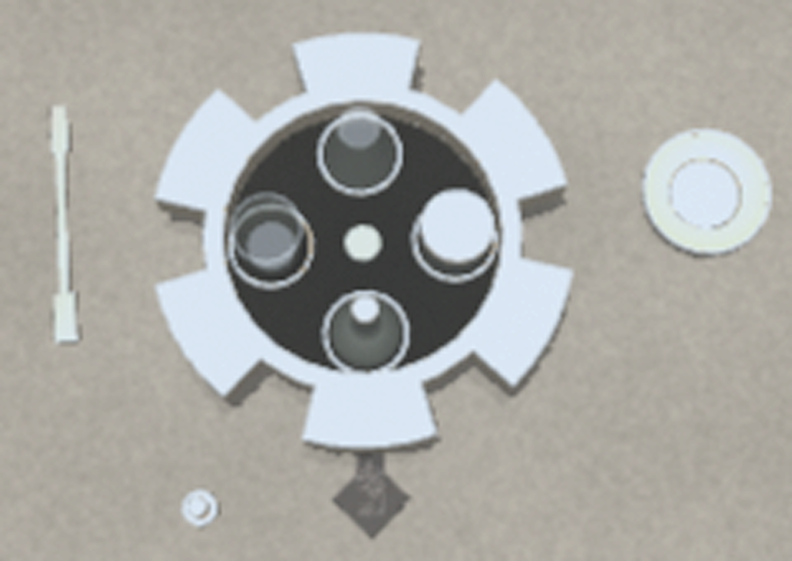

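The flask (366,330) stands upright in line with the arrow tip (373,538). The stopper (200,507), dish and spatula look undisturbed, and the hand is clear. Handing in.

```bash
python3 -c "
from cell import r
print(r.job_done())"
```

```text
the job is handed in; nothing more can be done
None
```

The volumetric flask now stands behind the front arrow, at about 177.5° around the turntable against 177.7° for the arrow. That 0.2° gap is smaller than my measurement error, which is roughly half a degree.

I put the shut fingertips into one rim notch and swept the tray about 152° counter-clockwise. I stopped short to measure, gave it a last slow nudge of about 3.6°, then backed the finger off and took the hand away. Total time was about 9 s, and the wrist force readings stayed under 3 N.

In the last top picture, taken with the hand away:
- **Tray:** at rest, and not moved by taking the finger out.
- **Glassware:** all four pieces upright in their seats.
- **Surroundings:** the stopper, dish and spatula looked undisturbed. The crop didn't cover the wash bottle, the amber bottle or the yellow look-alike; the hand's path stayed clear of all three.

One check disagreed: at the stop before the nudge, hand-picked seat centres put the flask at 173.5° and 175.9°, while the notch edges gave 173.9°. I went with the notch edges, as they agreed with each other to within about half a degree.

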